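# Bring the third cell into the photometer's beam and take the reading

### The job

Take the reading of the third cell in the spectrophotometer on the bench: hook a fingertip behind the upturned lip of the cell changer in front and draw it out until the third of the four cells, counted from the front, clicks into place in the beam. Push the compartment lid fully shut, and only with the cell in place and the lid shut press the long key in front of the display right down and let it come up again. Do it all with the fingertips: grip neither the lip nor the lid, do not touch the glass cells, and leave everything else on the bench where it stands.

Things in the scene. Friction and masses are not known exactly. Their poses are not given: they have to be found in the camera images.
- photometer: bench spectrophotometer, off-white shell on a grey base, 200 (x) x 260 (y) x 90 mm high, fixed to the bench. Origin: centre of its underside; front = its own -x (towards the robot), z up. Left half (+y): open sample compartment, 116 x 70 mm, centre line y = +60 mm. Right half: console with keys and, from x = +30 mm back, a sloped display hood up to 118 mm high.
- changer (a joint): how far the cell changer is drawn out along the photometer's -x, m: 0 in, 0.049 end stop. Sprung click stops at 0, 0.016, 0.032, 0.048 put the 1st, 2nd, 3rd, 4th cell from the front in the beam. A click takes about 3 to 4 N; let go within 6 mm of a stop, it springs to that stop, about 1 mm exact. Starts from 0 to 0.018, perhaps between two stops.
- lip (a point): middle of the top edge of the changer's upturned lip, on its rear face (towards the photometer). Lip 44 mm wide (y), 6 mm thick (x), top 74 mm above the bench, at the end of a flat strip 18 mm wide whose top is 52 mm above the bench. Free space between rear face and photometer front: 42 mm plus the changer's travel. Axes as the photometer's; moves with the changer.
- third_cell (a point): middle of the top of the third cell from the front, 89 mm above the bench: glass cuvette 12 mm square with a white cap; four stand in a row in the changer's carriage at 16 mm spacing, on the same line as the lip (the photometer's y = +60 mm). Moves with the changer.
- beam (a point): the point in the compartment where the light beam crosses (72 mm above the bench), along the photometer's y; in line with the round windows in the side walls and the dark marks on the rim. The third cell is in the beam when it has the same x as this point in the photometer's frame.
- lid (a joint): angle of the compartment lid, rad: 0 shut, about 1.0 to 1.3 at the start, 1.45 at most; grows as the front of the lid rises. The hinge is stiff: the lid stays where it is left and takes 1 to 2 N at its front edge.
- lid_edge (a point): point on the outer face of the lid, in mid-width, 130 mm from the hinge; a finger tab goes on 14 mm further. Lid off-white, dark inside, 94 mm wide (y), 11 mm thick. Hinge along the photometer's y at x = +54, y = +60, z = +92 mm. Shut, its top is 102 mm above the bench. Axes: x from here to the hinge, y the photometer's, z out of the outer face.
- read_key (a joint): travel of the long key, m: 0 up, 0.004 fully down; springs back. About 2 N to start, 4.2 N fully down.
- key_top (a point): centre of the top of the long off-white key (20 x 46 mm, longer in y) at the front of the console, 101 mm above the bench, 8 mm proud of its frame, pressed straight down. The small keys behind it do not move and are 93 mm above the bench; the nearest begins 19 mm behind the middle of this key.
- lip_back: rear half of the lip's thickness, towards the photometer (origin on the bench level below it)
- lip_front: front half of the lip's thickness, towards the robot
- lid_cover: off-white outer shell of the lid, with its rims and the finger tab; origin on the hinge axis
- lid_liner: dark plate lining the inside of the lid
- cells: the four glass cells; not to be touched
- beaker_a: glass beaker, 61 x 66 x 82 mm, origin under its centre; stands loose to the right of the photometer
- beaker_b: larger glass beaker, 82 x 88 x 114 mm, origin under its centre; stands loose to the right of the photometer
- wash_bottle: wash bottle with a bent spout, 60 x 110 x 180 mm, origin under its centre; stands loose to the left of the photometer
- petri_base: petri dish, 89 mm across, 16 mm high; lies loose to the left of the photometer
- pipette_bulb: red rubber pipette bulb, 45 mm across, 75 mm high; stands loose in front of the console
- marker_black: black and white marker, 13 x 128 x 15 mm; lies loose in front of the photometer on the right

How it is judged (in metres and radians):
On the way:
1. with the third cell in the beam and the lid shut, the long key is pressed right down (value of joint changer between 0.029 and 0.035 m and value of joint lid below 0.04 rad and value of joint read_key above 0.003 m), for 0.05 s.
At the end, for the whole second after the job is handed in: the changer stands at its third stop (0.032 m, within 3 mm), the lid is shut (below 0.04 rad), the long key has been pressed and is up again (less than 1 mm down), every loose thing is within 20 mm of where it stood (value of joint changer between 0.029 and 0.035 m and value of joint lid below 0.04 rad and value of joint read_key below 0.001 m and velocity of joint changer below 0.01 m/s and distance of each of beaker_a, beaker_b, wash_bottle, petri_base, pipette_bulb, marker_black from where it was at the start of the episode below 0.02 m); the robot touches nothing.
It fails at once if the long key is pressed before the third cell is in the beam and the lid is shut (value of joint read_key above 0.003 m and not (value of joint changer between 0.029 and 0.035 m and value of joint lid below 0.04 rad)).
It fails at once if the lip is gripped (pressed on its rear and its front at once) instead of hooked (contact force between the fingers and lip_back above 1 N and contact force between the fingers and lip_front above 1 N).
It fails at once if the lid is gripped (pressed on its outside and its inside at once) instead of pushed (contact force between the fingers and lid_liner above 1 N and contact force between the fingers and lid_cover above 1 N).
It fails at once if the glass cells are touched (contact force between any of the arm, the fingers and cells above 0.5 N).
It fails at once if a loose thing on the bench is lifted or pushed away by more than 30 mm (distance of any of beaker_a, beaker_b, wash_bottle, petri_base, pipette_bulb, marker_black from where it was at the start of the episode above 0.03 m).
It also fails if it takes over 45 s, if anything falls off the work surface, if the arm or the gripper's body presses on something with over 40 N, if the wrist force passes 120 N, or if a joint passes its speed limit or range.

### The arm

A 6-joint arm with a two-finger parallel gripper is mounted at the origin on a cart in front of the work surface, level with it; the furniture and walls round the work are solid. World frame = base frame: x ahead of the robot, y to its left, z up, the work surface at z = 0. Lengths are in mm, angles in degrees, forces in N, time in s.
With the tool pointing down it reaches from about 225 to 875 mm from the base axis. Payload 3.4 kg.
Tool frame: the origin (TCP) lies midway between the tips of the shut fingers; the grasp point (between the pads) lies 19 mm behind it; z points along the fingers, y is the line along which they close (so a half turn about z gives the same grasp; the last joint's range is limited). The gripper opens to 85 mm and grips with 20 to 120 N. Pads are 22 mm wide; open, the fingers measure 114 mm over their backs; the gripper's body (76 mm by 85 mm) begins 54 mm behind the grasp point. The pads swing forward as they close: fully open they stand 13 mm farther back than shut.
Start: joints at [-70.073, 15.808, 86.224, -0, 77.962, -6.933], TCP at [259.799, -512.998, 231.328] pointing down, gripper open.
Joint ranges: [-165.64, 165.64], [-43.16, 119.46], [12.63, 154.43], [-67.54, 247.53], [6.08, 155.33], [-154.97, 154.97]. Speed limits (degrees/s): [147.25, 147.25, 180, 180, 180, 180].

### API

Orientations are given as a 3x3 rotation matrix whose columns are the frame's x, y, z axes.
In Python, from station import ctrl gives the robot as it stands. The module is installed in compiled form; this text tells all that it offers.
- The arm moves only by the shell command python3 -m jog 'ROWS' [FORCE]. ROWS is JSON, a list of rows, each a list of 3 entries, a list of its own where there are three numbers: the closure in counts, from 0 (fully open) to 255 (shut), then the shift along the tool's x, y, z in cm, then the turn about the tool's z in rad. In form: [[fingers, [dx, dy, dz], twist], ...]. A call has 1 to 5 rows; each row is the pose to reach, as a shift and turn from the pose commanded when the call began, along the tool's axes at that moment; what a row does not reach only later rows make up. A row lasts 1/10 s, in which the tool goes at most 50 mm and 8.59 degrees, less where a joint would pass 70% of its speed; a pose out of reach is approached as far as the arm can. A call with a gripper value outside its range is refused whole. The fingers move at their own pace and stop on an object; FORCE is the grip in N (left out, the last holds). Time passes only in rows, so rows that repeat a pose let the fingers close. It gives the time, the measured TCP pose, the force, the opening and the grip force at its end, in the units of the state.
- ctrl.state(): the state, without advancing time (a new reading comes with each control period).
- ctrl.camera(name): name is "side" or "top" or "wrist"; returns (picture, depth): 384x512x3 uint8, red, green, blue; 384x512 float32, mm along the optical axis (not along the pixel's ray), 0 where there is no reading.
- ctrl.camera_model(name): a dict with "fx", "fy", "cx", "cy" (pixels), "R" (3x3) and "t" (3): a world point X has camera coordinates R X + t. Camera axes: x right, y down, z forward; pixel columns grow to the right and rows downward; lengths in mm; the calibration is good to about 2 mm. The wrist camera is an equidistant fisheye: a pixel r from the principal point sees the ray r / f radians off the axis. A picture is of the moment at which its call begins: read the wrist's pose just before it. camera_model takes no time and is no camera call; for the wrist camera it gives the pose at the moment of the call.
- ctrl.close_job(): hands the job in; it is judged then, once.
The state is a dict: "clock": time; "joints": joint angles; "joint_vel": joint speeds; "tau": joint torques, N m; "position": TCP position; "ee_rot": TCP orientation; "ft_force": force on the tool from outside, world axes, zero at the start; "torque": the same for the moment, N m; "width": finger opening in mm; "gripper_force": force on a finger pad.
Only numpy, scipy, OpenCV 4.12 (cv2) and the standard library are available. Lean on these libraries where they do the work, as an engineer would, in place of code of your own. Each camera call takes 0.05 s, during which the arm holds its last target. There are 200 camera calls.

## Working session

There is one attempt and no reset: what is moved stays moved. The work goes in short steps, Python scripts to look and compute and a shell command to move; the robot and the scene stay as the last step left them, time stands still between calls to the robot, and variables do not carry over. Pictures are saved under pics/ and viewed, at most 10 in all, crops included, and the job is handed in when it is done.

```bash
mkdir -p pics; ls
python3 - <<'E'
from station import ctrl
import cv2,numpy as np
s=ctrl.state();print(s['clock'],s['position'],s['ee_rot'],s['width'])
for n in ('top','side'):
    p,d=ctrl.camera(n);m=ctrl.camera_model(n);print(n,m)
    np.savez(f'{n}0.npz',p=p,d=d,**m);cv2.imwrite(f'pics/{n}0.png',p[:,:,::-1])
E
```

```text
pics
0.0 [ 259.11054228 -512.55330082  230.31269658] [[ 8.92444756e-01  4.51155876e-01 -8.56678078e-04]
 [ 4.51156674e-01 -8.92442630e-01  1.95109533e-03]
 [ 1.15712086e-04 -2.12774083e-03 -9.99997730e-01]] 85.08982196219091
top {'fx': 493.45590943123455, 'fy': 493.45590943123455, 'cx': 255.73748367773914, 'cy': 195.38944122094432, 'R': array([[ 0.0048158 , -0.99998208,  0.00355567],
       [-0.98105534, -0.00541322, -0.19365203],
       [ 0.19366781, -0.00255572, -0.98106384]]), 't': array([  34.28490498,  568.47111021, 1112.72510593])}
side {'fx': 452.1175090216418, 'fy': 452.1175090216418, 'cx': 260.6492582299461, 'cy': 193.25253654186028, 'R': array([[ 0.9997918 , -0.01674071, -0.01166676],
       [-0.01791077, -0.44605914, -0.89482426],
       [ 0.00977593,  0.89484691, -0.4462661 ]]), 't': array([-595.03395483,  133.75096706, 1031.29759826])}
```

View pics/top0.png

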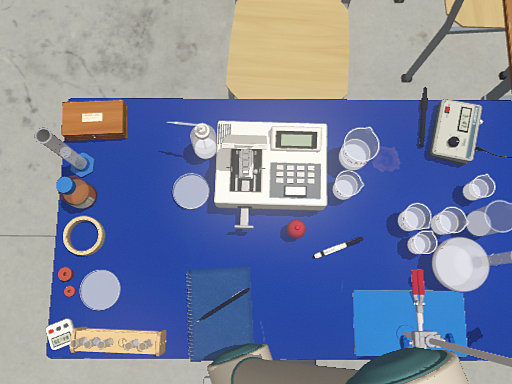

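View pics/side0.png

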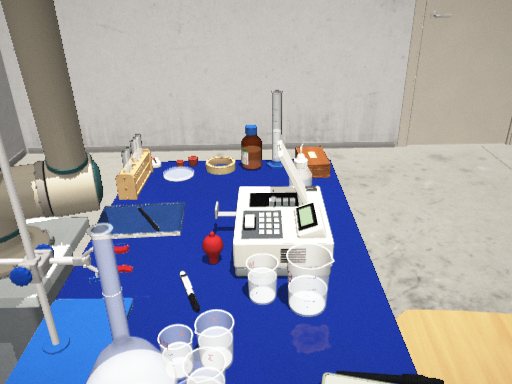

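The top picture shows the photometer at about (217–327, 122–208), the lip at (244, 231), the lid standing open near (240, 140) and the long key at (295, 191). Next I fit it from depth.

```bash
cat > h.py <<'E'
import numpy as np,cv2
def load(n):
    z=np.load(n);return {k:z[k] for k in z.files}
def cloud(c):
    d=c['d'];v,u=np.mgrid[:d.shape[0],:d.shape[1]]
    X=np.stack([(u-c['cx'])/c['fx']*d,(v-c['cy'])/c['fy']*d,d],-1)
    return (X-c['t'])@c['R']
def atz(c,u,v,z):
    r=np.array([(u-c['cx'])/c['fx'],(v-c['cy'])/c['fy'],1])@c['R'];o=-c['R'].T@c['t']
    return o+r*(z-o[2])/r[2]
def proj(c,X):
    q=np.asarray(X)@c['R'].T+c['t'];return np.stack([c['fx']*q[...,0]/q[...,2]+c['cx'],c['fy']*q[...,1]/q[...,2]+c['cy']],-1)
E
python3 - <<'E'
from h import *
c=load('top0.npz');P=cloud(c)
Z=P[...,2]
sub=np.zeros(Z.shape,bool);sub[115:215,205:335]=1
m=(sub&(Z>82)&(Z<102)).astype(np.uint8)
n,l,st,_=cv2.connectedComponentsWithStats(m);k=1+np.argmax(st[1:,4]);print(st[k])
pts=P[l==k];r=cv2.minAreaRect(pts[:,:2].astype(np.float32));print(r,np.median(pts[:,2]))
for rows,cols in (((224,238,1),(230,260,3)),):
    print(np.round(Z[slice(*rows),slice(*cols)]).astype(int))
print('cols'); 
for v in range(222,240,2): print(v,np.round(P[v,244]))
# right edge and front edge
img=cv2.resize(c['p'][110:245,200:340,::-1],None,fx=5,fy=4.4,interpolation=cv2.INTER_CUBIC)
img=cv2.resize(c['p'][110:230+10,200:340,::-1],None,fx=4.5,fy=4.5,interpolation=cv2.INTER_CUBIC)
cv2.imwrite('pics/top0c.png',img)
E
```

```text
[ 214  121  113   86 6310]
((640.5997924804688, 2.6105194091796875), (259.1090393066406, 201.49847412109375), 88.70335388183594) 89.6791811243827
[[  -3   -2    0    1   47   53    1    1    0   -1]
 [  -1    2   74   70   70   71    1    1    2   -3]
 [   0   -3   74   72   72   75   72   73   -5   -1]
 [   1    1   72   73   74   74   72   71   -1   -2]
 [  -3   -2   60   60   61   63   61   66    1   -5]
 [  -1    0    1    0   -1   -1   -2    0    2    2]
 [  -1   -3   -3   -6   -7   -2   -1   -6    0    0]
 [  -2   -4    0   -2    1   -4   -1    3   -2    0]
 [  -6   -2   -1   -5    1   -4    0   -2    2    1]
 [   0    1    1    3    0    1   -4   -1    1    0]
 [   4    0    1    0   -1   -1    1   -2    3    3]
 [   0   -2    2    1    1    0    2   -1   -3   -1]
 [  -1    1    2    0    2    0   -2   -4   -1   -2]
 [  -2   -1    2   -6   -5   -1   -4    5 1202    0]]
cols
222 [505.  64.  51.]
224 [500.  64.  51.]
226 [492.  64.  76.]
228 [490.  64.  60.]
230 [493.  65.  -0.]
232 [488.  65.  -3.]
234 [483.  65.  -3.]
236 [478.  65.  -3.]
238 [473.  65.  -2.]
```

View pics/top0c.png

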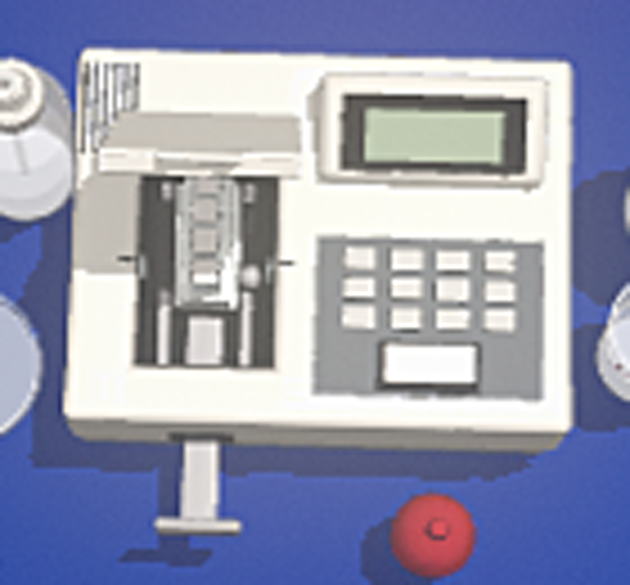

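The crop shows the lip's bar at crop rows 519–532 (image row about 226), the beam marks at crop row 261, the four caps at crop rows 190–275, and the key centre at crop (431, 363). It also confirms a yaw of about −1.3°.

```bash
cat >> h.py <<'E'
C0=np.array([640.6,2.6,0]);yaw=np.radians(-1.3)
M=np.array([[np.cos(yaw),-np.sin(yaw),0],[np.sin(yaw),np.cos(yaw),0],[0,0,1]])
def w(p): return C0+M@np.array(p,float)
def b(X): return (np.asarray(X)-C0)@M
E
python3 - <<'E'
from h import *
c=load('top0.npz');s=load('side0.npz')
cr=lambda u,v:((u+.5)/4.5-.5+200,(v+.5)/4.5-.5+110)
f=lambda n,u,v,z:print(n,np.round(b(atz(c,*cr(u,v),z)),1),np.round(atz(c,*cr(u,v),z),1))
f('lip rear',198,518,74);f('lipL',157,525,74);f('lipR',240,525,74)
f('key',431,363,101);f('markL',126,260,90);f('markR',287,263,90)
for v in(190,210,243,275):f('cap',206,v,89)
for n,p in(('FL',(-100,130,90)),('FR',(-100,-130,90)),('BL',(100,130,90)),('BR',(100,-130,90))):
    print(n,proj(c,w(p)), 'crop',(proj(c,w(p))-[199.5,109.5])*4.5-.5)
for q in(0,5,10,15):print(q,(proj(c,w((-142-q,60,74)))-[199.5,109.5])*4.5-.5)
# lid angle
for k in(c,s):
    B=b(cloud(k));m=(B[...,2]>125)&(B[...,2]<250)&(B[...,0]>-60)&(B[...,0]<75)&(B[...,1]>16)&(B[...,1]<104)
    Q=B[m];print(len(Q),Q.max(0),Q.min(0))
    if len(Q)>20:
        for z in range(130,240,15):
            t=Q[abs(Q[:,2]-z)<8]
            if len(t):print(z,len(t),np.median(t[:,0]),t[:,0].min(),t[:,0].max())
# wash bottle
B=b(cloud(c));m=(B[...,2]>100)&(B[...,1]>110)&(B[...,1]<220)&(abs(B[...,0])<120);print('bottle',B[m].min(0),B[m].max(0))
E
```

```text
lip rear [-146.3   58.9   74. ] [495.7  64.9  74. ]
lipL [-150.5   79.8   74. ] [491.9  85.8  74. ]
lipR [-149.3   37.4   74. ] [492.2  43.3  74. ]
key [-67.6 -57.1 101. ] [571.7 -53.  101. ]
markL [-15.5 100.   90. ] [627.4 102.9  90. ]
markR [-14.7  16.9  90. ] [626.3  19.9  90. ]
cap [23.4 60.  89. ] [665.4  62.   89. ]
cap [12.7 59.6 89. ] [654.6  61.9  89. ]
cap [-5.  59.1 89. ] [636.9  61.8  89. ]
cap [-22.   58.5  89. ] [619.9  61.6  89. ]
FL [213.08817548 202.83275299] crop [ 60.64678967 419.49738847]
FR [326.67761311 205.98056131] crop [571.79925899 433.66252589]
BL [216.82604839 119.72910219] crop [77.46721777 45.53095985]
BR [326.64872919 122.73845689] crop [571.66928134  59.073056  ]
0 [196.2163638  509.56968936]
5 [195.8994899  519.26126101]
10 [195.58207522 528.96937244]
15 [195.26411837 538.69406601]
508 [ 49.33110999 103.74804128 231.57938932] [ -6.31074013  16.1121486  125.11907299]
130 32 46.27934021652667 42.949109605756 49.331109986513205
145 43 40.26961582433236 35.9302980427813 43.89162939549966
160 44 32.824539374647806 28.468642241652482 36.295407531187855
175
[... 228 characters left out ...]
8 7.566371548778607
235 7 -1.763031590231246 -3.5906266921792827 0.1605355902549019
376 [ 49.22233448 103.82923763 226.94255155] [ -6.30582298  16.01471308 125.14575946]
130 43 44.95969605629391 33.78225386109232 49.22233447702028
145 55 38.06889686450069 24.681071900281175 43.60956247402659
160 50 31.022713263003666 17.929855761403207 36.41812980768307
175 48 24.391970741827997 13.385887187801757 28.98791828775469
190 50 16.566425643143404 4.5819476194901965 21.295269351457122
205 57 9.047372559112029 -1.8620174626892771 14.583281503047166
220 86 -0.8986470317231502 -6.3058229786188615 7.004231882767464
bottle [ 25.39622046 130.77273111 100.24700638] [ 79.78253681 219.36932518 181.4499874 ]
```

The fit is consistent: corners match to about 1 px, changer ≈ 5–6 mm, lid ≈ 1.12 rad. There is a tall stand on the right between the arm and the bench, so I check the transfer path.

Run:
```python
from h import *
for n in('top0.npz','side0.npz'):
    P=cloud(load(n));d=load(n)['d'];P=P[d>0]
    H=np.full((14,16),0)
    for x,y,z in P:
        i=int((x-100)//50);j=int((y+700)//50)
        if 0<=i<14 and 0<=j<16: H[i,j]=max(H[i,j],z)
    print(n,'cols y=-700..',);
    for i in range(14):print(100+50*i,H[i])
from station import ctrl
import cv2
p,d=ctrl.camera('wrist');cv2.imwrite('pics/w0.png',p[:,:,::-1])
```

```text
top0.npz cols y=-700..
100 [0 0 0 0 0 0 0 0 0 0 0 0 0 0 0 0]
150 [  0   0   3   0   5   4   0   0   0   6   4   3   4   5 366 324]
200 [  0   0   4   5  16  25 193 509 192  23  22   6 657 657 498 315]
250 [  0   0   5   5  18  23 201 512 190  22  21 794 797 755  17  17]
300 [  0   0   6   7  20  69  23 197 202  23  22   6   6   6  16  23]
350 [  0   0   6   5 128 295 117 193 200   7   5   9   5   5  14  20]
400 [  0   0   5   5 126 313 117  72   6   8  16  18   6   6   7  16]
450 [  0   0   6 121 121 109  97  84   5  18  18  13  78  66  76  75]
500 [  0   0   0 120 123  82  83  82   5   6   5  93  95  94  93  92]
550 [  0   0   6  74  72   5   6   6   5  83  84  95 105 105  94  95]
600 [  0   4   7  72  72   4   7   6   7 115 114  96  98  99 227 231]
650 [  0   4  14  33  57  56  39   5   7 115 114 113 114 115 208 209]
700 [  0   6   6  49  55  56  36   5   5 115 114 119 120 120 115 108]
750 [ 0  5  5 51 51 44 19  7  7  6  6  7  5  6  4  8]
side0.npz cols y=-700..
100 [  0   0   0   0   0   0   0   0   0   0   3   2   2 188 271 200]
150 [  0   0   0   0   0   0   0   0 179   0   2   2 531 467 281  14]
200 [  0   0   0   0   0   0 198 351 188  20  19   3 531 528 417 228]
250 [  0   0   0   0   0   0 200 385 191  20  20   2   2   3  14  16]
300 [  0   0   0   0   0   0  19 183 197  19  18   2   3   4  14  23]
350 [  0   0   0   0 129 313   0 193 197  16   2   3   3   3   6  19]
400 [  0   0   0   0 135 313 118  72   2   4  15  16   9   4   3  16]
450 [  0   0   0   0 119 109  91  81   2  16  17  14  76  63  74  75]
500 [  0   0   0   0 120  82  82  81   3   3   3  93  92  92  92  92]
550 [  0   0   0   0   0   0   2   3   3  84  81  93 103 103  93  92]
600 [  0   0   0   0   0   0   3   3   3 112 113  93  95  96 226 226]
650 [  0   0   0   0   0  39  37   4   3 113 114 111 114 114 209 211]
700 [  0   0   0   0   0  39  35   3   3 114 113 116 117 117 116 107]
750 [ 0  0  0  0  0 37 17  3  3  3  4  3  3  4  3  4]
```

View pics/w0.png

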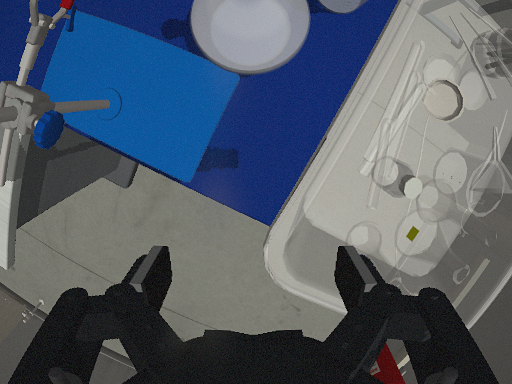

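The wrist picture shows the stand's rod base at about (110, 100), and it lies between the start pose and the photometer. The rod is 512 mm tall at (250, −330) and the flask reaches 313 mm. I'll raise the tip above 540 mm before crossing.

```bash
python3 -m jog '[[255,[0,0,-5],0],[255,[0,0,-10],0],[255,[0,0,-15],0],[255,[0,0,-20],0],[255,[0,0,-25],0]]' 20; python3 -m jog '[[255,[0,0,-4],0],[255,[0,0,-8],0],[255,[0,0,-8],0]]'; python3 -c "
from station import ctrl;s=ctrl.state();print(s['joints'],s['position'],s['ee_rot'],s['ft_force'])"
```

```text
clock: 0.65
position: [259.8, -512.4, 483.3]
ee_rot: [[0.892, 0.452, 0.0], [0.452, -0.892, -0.0], [0.0, 0.0, -1.0]]
ft_force: [-0.1, -1.0, -0.4]
width: 12.4
gripper_force: 0.0
clock: 0.95
position: [260.3, -513.4, 567.0]
ee_rot: [[0.892, 0.452, 0.004], [0.452, -0.892, -0.011], [-0.001, 0.011, -1.0]]
ft_force: [0.5, 0.7, 0.2]
width: -0.1
gripper_force: 0.0
[-7.00476684e+01  1.74316984e+01  3.72881374e+01  6.47825398e-03
  1.24628532e+02 -6.93258304e+00] [ 260.25972422 -513.43661873  567.01449975] [[ 0.89188987  0.45223525  0.00396831]
 [ 0.45225084 -0.8918271  -0.0106585 ]
 [-0.0012811   0.01130088 -0.99993532]] [0.52203041 0.68124359 0.24871459]
```

```bash
python3 -m jog '[[255,[3.8,-3.1,0],0],[255,[7.6,-6.2,0],0],[255,[11.4,-9.3,0],0],[255,[15.2,-12.4,0],0],[255,[19,-15.5,0],0]]'; python3 -m jog '[[255,[3.8,-3.1,0],0],[255,[7.6,-6.2,0],0],[255,[11.4,-9.3,0],0],[255,[15.2,-12.4,0],0],[255,[19,-15.5,0],0]]';python3 -m jog '[[255,[3.8,-3.1,0],0],[255,[7.6,-6.2,0],0],[255,[11.2,-9,0],0],[255,[11.2,-9,0],0]]';  python3 -m jog '[[255,[0,0,0],0.13],[255,[0,0,0],0.26],[255,[0,0,0],0.39],[255,[0,0,0],0.49],[255,[0,0,0],0.49]]'
```

```text
clock: 1.45
position: [359.6, -286.7, 560.5]
ee_rot: [[0.892, 0.452, -0.001], [0.452, -0.892, 0.001], [-0.0, -0.001, -1.0]]
ft_force: [0.3, -0.2, -0.6]
width: 0.0
gripper_force: 0.0
clock: 1.95
position: [458.9, -62.5, 560.6]
ee_rot: [[0.892, 0.452, -0.001], [0.452, -0.892, 0.0], [-0.001, -0.001, -1.0]]
ft_force: [1.3, -0.5, 0.7]
width: 0.1
gripper_force: 0.0
clock: 2.35
position: [519.9, 71.1, 558.5]
ee_rot: [[0.888, 0.459, -0.004], [0.459, -0.888, 0.002], [-0.002, -0.004, -1.0]]
ft_force: [0.4, -0.2, -1.3]
width: 0.1
gripper_force: 0.0
clock: 2.85
position: [517.6, 65.7, 560.7]
ee_rot: [[1.0, -0.021, -0.001], [-0.021, -1.0, -0.0], [-0.001, 0.0, -1.0]]
ft_force: [0.8, 0.0, 0.1]
width: 0.3
gripper_force: 0.0
```

```bash
python3 -m jog '[[255,[0,0,5],0],[255,[0,0,10],0],[255,[0,0,15],0],[255,[0,0,20],0],[255,[0,0,25],0]]'; python3 -m jog '[[255,[0,0,5],0],[255,[0,0,10],0],[255,[0,0,15],0],[255,[0,0,20],0],[255,[0,0,20],0]]'
python3 - <<'E'
from h import *
from station import ctrl
for n in ('side','top'):
    p,d=ctrl.camera(n);m=ctrl.camera_model(n);np.savez(f'{n}1.npz',p=p,d=d,**m)
a=cv2.imread
s=load('side1.npz')['p'][150:290,190:350];t=load('top1.npz')['p'][110:250,200:340]
im=np.hstack([cv2.resize(s,(400,350)),cv2.resize(t,(350,350))]);cv2.imwrite('pics/c1.png',im[:,:,::-1])
E
```

```text
clock: 3.35
position: [517.0, 65.7, 309.1]
ee_rot: [[1.0, -0.019, 0.0], [-0.019, -1.0, -0.0], [0.0, 0.0, -1.0]]
ft_force: [1.3, 0.6, 1.1]
width: -0.1
gripper_force: 0.0
clock: 3.85
position: [511.5, 65.7, 105.2]
ee_rot: [[1.0, -0.02, -0.016], [-0.02, -1.0, -0.0], [-0.016, 0.0, -1.0]]
ft_force: [-2.2, 0.3, -0.3]
width: -0.1
gripper_force: 0.0
```

View pics/c1.png

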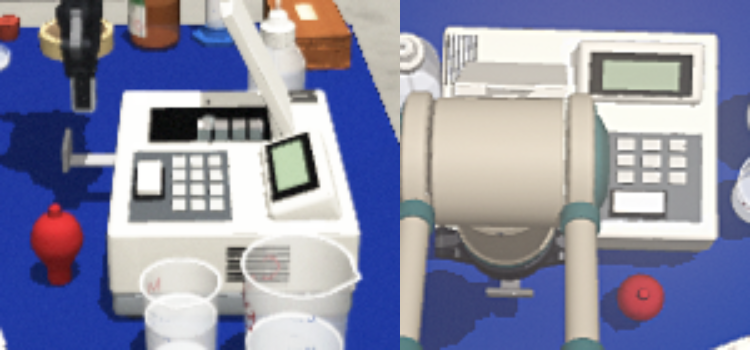

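The side crop shows the fingertip at (85, 108), above the gap between the lip (68, 145) and the shell front (122, 150). The arm was still settling when it was taken. Settle, then descend.

```bash
python3 -m jog '[[255,[0,0,0],0],[255,[0,0,0],0],[255,[0,0,0.5],0]]';python3 -m jog '[[255,[0,0,1.5],0],[255,[0,0,3],0],[255,[0,0,4.5],0],[255,[0,0,4.5],0],[255,[0,0,4.5],0]]'
```

```text
clock: 4.25
position: [520.1, 66.1, 108.9]
ee_rot: [[1.0, -0.021, 0.006], [-0.021, -1.0, -0.0], [0.006, -0.0, -1.0]]
ft_force: [-0.0, -0.2, -0.2]
width: -0.0
gripper_force: 0.0
clock: 4.75
position: [518.4, 66.1, 61.8]
ee_rot: [[1.0, -0.021, 0.001], [-0.021, -1.0, -0.0], [0.001, 0.0, -1.0]]
ft_force: [0.7, -0.6, 0.1]
width: -0.2
gripper_force: 0.0
```

```bash
python3 -m jog '[[255,[-0.5,0,0.2],0],[255,[-1,0,0.2],0],[255,[-1.3,0,0.2],0],[255,[-1.6,0,0.2],0],[255,[-1.6,0,0.2],0]]';python3 -m jog '[[255,[-0.5,0,0],0],[255,[-0.9,0,0],0],[255,[-1.2,0,0],0],[255,[-1.5,0,0],0],[255,[-1.5,0,0],0]]'
```

```text
clock: 5.25
position: [501.2, 66.5, 59.5]
ee_rot: [[1.0, -0.021, -0.001], [-0.021, -1.0, -0.0], [-0.001, 0.0, -1.0]]
ft_force: [-0.2, 0.6, 0.6]
width: -0.6
gripper_force: 0.0
clock: 5.75
position: [485.6, 66.8, 59.1]
ee_rot: [[1.0, -0.021, -0.002], [-0.021, -1.0, -0.0], [-0.002, 0.0, -1.0]]
ft_force: [-0.8, -0.2, -0.1]
width: 0.2
gripper_force: 0.0
```

```bash
cat > look.py <<'E'
import sys
from h import *
from station import ctrl
s=ctrl.state();print(s['position'],s['ft_force'])
p,d=ctrl.camera('side');m=ctrl.camera_model('side');np.savez('side2.npz',p=p,d=d,**m)
c=load('side2.npz')
for q in(6,16,32):print(q,'expected lip rear right-end top edge px (crop)',(proj(c,w((-142-q,38,74)))-[190,170])*6)
cv2.imwrite(sys.argv[1],cv2.resize(p[170:260,190:310],None,fx=6,fy=6,interpolation=cv2.INTER_CUBIC)[:,:,::-1])
E
python3 look.py pics/s2.png
```

```text
[485.6397024   66.80287078  59.14702446] [-0.82892667 -0.15720725 -0.11424894]
6 expected lip rear right-end top edge px (crop) [155.24543322 241.24343038]
16 expected lip rear right-end top edge px (crop) [129.25439914 241.43575896]
32 expected lip rear right-end top edge px (crop) [ 87.6796619  241.74340391]
```

View pics/s2.png

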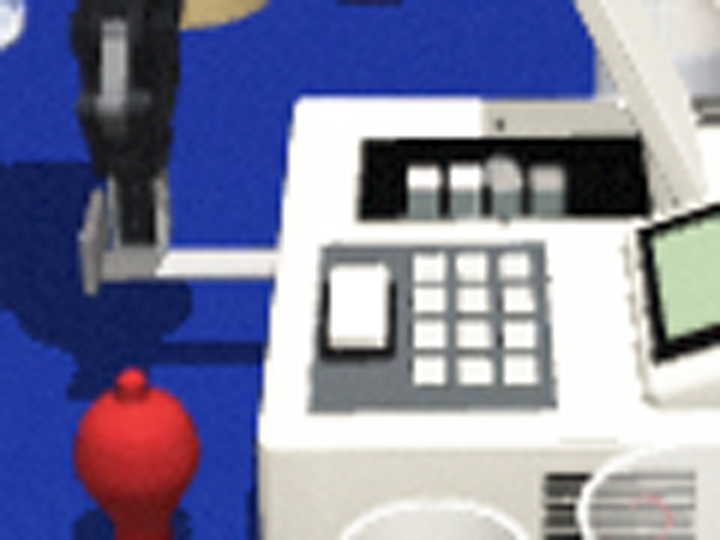

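The crop shows the finger behind the lip. The lip's rear edge is at about (98, 240), so the changer is at about 28 mm. Draw 4 mm more, then back off and measure.

```bash
python3 -m jog '[[255,[-0.2,0,0],0],[255,[-0.4,0,0],0],[255,[-0.4,0,0],0],[255,[-0.4,0,0],0]]';python3 -m jog '[[255,[0.5,0,0],0],[255,[1,0,0],0],[255,[1.6,0,0],0],[255,[1.6,0,0],0],[255,[1.6,0,0],0]]'; python3 look.py pics/s3.png
python3 - <<'E'
from h import *
a=load('side0.npz')['p'];c=load('side2.npz');p=c['p']
g=lambda i:cv2.cvtColor(i,cv2.COLOR_RGB2GRAY).astype(np.float32)
# lip template (near end) shift
T=g(a)[202:224,211:220]
R=cv2.matchTemplate(g(p)[198:228,190:240],T,cv2.TM_CCOEFF_NORMED);_,m,_,l=cv2.minMaxLoc(R)
r=R[l[1]];i=l[0];o=.5*(r[i-1]-r[i+1])/(r[i-1]-2*r[i]+r[i+1])
u=190+i+o;d0=proj(c,w((-142,60,74)))[0]-proj(c,w((-152,60,74)))[0]
print('lip shift mm',(211-u)/d0*10,m)
B=b(cloud(c));k=(B[...,2]>66)&(B[...,2]<78)&(B[...,1]>36)&(B[...,1]<50)&(B[...,0]<-120)&(B[...,0]>-200)
print(np.sort(B[k][:,0]).round())
E
```

```text
clock: 6.2
position: [482.8, 66.9, 59.3]
ee_rot: [[1.0, -0.021, -0.0], [-0.021, -1.0, -0.0], [-0.0, 0.0, -1.0]]
ft_force: [0.1, -0.6, -1.0]
width: -0.3
gripper_force: 0.0
clock: 6.7
position: [499.2, 66.5, 59.2]
ee_rot: [[1.0, -0.021, -0.0], [-0.021, -1.0, -0.0], [-0.0, 0.0, -1.0]]
ft_force: [0.2, -0.3, 0.1]
width: 0.3
gripper_force: 0.0
[499.20192015  66.52024916  59.16378543] [ 0.18907441 -0.26237341  0.14741471]
6 expected lip rear right-end top edge px (crop) [155.24543322 241.24343038]
16 expected lip rear right-end top edge px (crop) [129.25439914 241.43575896]
32 expected lip rear right-end top edge px (crop) [ 87.6796619  241.74340391]
lip shift mm 27.71501129784296 0.9242130517959595
[-179. -179. -178. -178. -178. -177. -176. -176. -176. -176. -174. -174.
 -151. -149. -148. -148. -146. -146. -146. -144. -144. -144. -142. -142.
 -141. -139. -139. -139. -137. -137. -137. -137.]
```

View pics/s3.png

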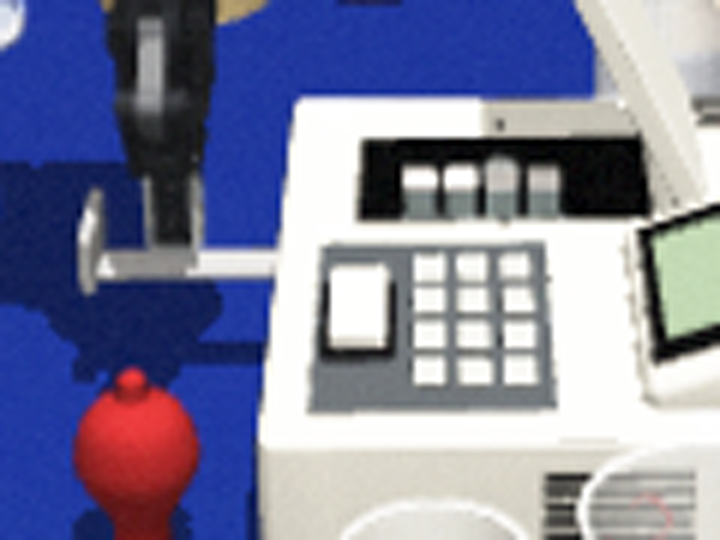

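The lip now spans −174 to −179 in the photometer frame, so the changer is at 32 mm, and the third cap lines up with the window spot at crop (503, 170). Now I go over the lid.

```bash
python3 -m jog '[[255,[0,0,-5],0],[255,[0,0,-10],0],[255,[0,0,-15],0],[255,[0,0,-20],0],[255,[0,0,-25],0]]';python3 -m jog '[[255,[5,0.5,0],0],[255,[10,0.5,0],0],[255,[15,0.5,0],0],[255,[18.3,0.5,0],0],[255,[18.3,0.5,0],0]]';python3 -m jog '[[255,[0,0,0],0],[255,[0,0,3],0],[255,[0,0,6],0],[255,[0,0,6],0],[255,[0,0,6],0]]'
```

```text
clock: 7.25
position: [498.1, 66.6, 311.4]
ee_rot: [[1.0, -0.021, 0.0], [-0.021, -1.0, -0.0], [0.0, 0.0, -1.0]]
ft_force: [0.8, -0.8, -0.4]
width: 0.1
gripper_force: 0.0
clock: 7.75
position: [685.4, 57.2, 306.2]
ee_rot: [[1.0, -0.022, -0.001], [-0.022, -1.0, -0.0], [-0.001, 0.0, -1.0]]
ft_force: [-1.0, -0.6, -1.1]
width: 0.1
gripper_force: 0.0
clock: 8.25
position: [680.7, 57.8, 250.2]
ee_rot: [[1.0, -0.021, -0.0], [-0.021, -1.0, -0.0], [-0.0, 0.0, -1.0]]
ft_force: [-0.5, 0.4, 0.5]
width: 0.3
gripper_force: 0.0
```

Run:
```python
import numpy as np
from h import *
from station import ctrl
s=ctrl.state();T=b(s['position']);print(T)
for th in np.arange(1.1,-.01,-.1):
    P=np.array([54-118*np.cos(th)+10*np.sin(th)+11,0,92+118*np.sin(th)+10*np.cos(th)])
    d=(P-T)/10;print(round(th,1),'dx %.1f dz %.1f'%(d[0],-d[2]))
```

```text
[ 38.85707954  56.08660421 250.21815211]
1.1 dx -1.8 dz 4.9
1.0 dx -2.9 dz 5.4
0.9 dx -3.9 dz 6.0
0.8 dx -4.9 dz 6.7
0.7 dx -5.8 dz 7.5
0.6 dx -6.6 dz 8.3
0.5 dx -7.3 dz 9.3
0.4 dx -7.9 dz 10.3
0.3 dx -8.4 dz 11.4
0.2 dx -8.8 dz 12.5
0.1 dx -9.0 dz 13.6
-0.0 dx -9.2 dz 14.8
```

```bash
python3 -m jog '[[255,[0,0,3],0],[255,[0,0,4.9],0],[255,[-0.8,0,4.9],0],[255,[-1.8,0,4.9],0],[255,[-1.8,0,4.9],0]]';python3 -m jog '[[255,[-0.6,0,0.3],0],[255,[-1.1,0,0.5],0],[255,[-1.6,0,0.8],0],[255,[-2.1,0,1.1],0],[255,[-2.1,0,1.1],0]]'
```

```text
clock: 8.75
position: [663.3, 58.2, 203.2]
ee_rot: [[1.0, -0.021, 0.003], [-0.021, -1.0, -0.0], [0.003, 0.0, -1.0]]
ft_force: [-0.3, -0.2, -0.0]
width: -0.2
gripper_force: 0.0
clock: 9.25
position: [641.6, 58.5, 188.6]
ee_rot: [[1.0, -0.021, -0.002], [-0.021, -1.0, -0.0], [-0.002, 0.0, -1.0]]
ft_force: [0.1, 0.5, -0.7]
width: 0.1
gripper_force: 0.0
```

```bash
python3 -m jog '[[255,[-1,0,0.7],0],[255,[-1.9,0,1.5],0],[255,[-2.7,0,2.3],0],[255,[-3.4,0,3.3],0],[255,[-3.4,0,3.3],0]]';python3 - <<'E'
from h import *
from station import ctrl
T=b(ctrl.state()['position']);print(T)
p,d=ctrl.camera('side');m=ctrl.camera_model('side');c=dict(p=p,d=d,**m)
B=b(cloud(c));k=(B[...,2]>110)&(B[...,2]<240)&(B[...,0]>-100)&(B[...,0]<60)&(B[...,1]>13)&(B[...,1]<32)
Q=B[k];
for x in range(-90,60,15):
    t=Q[abs(Q[:,0]-x)<7.5]
    if len(t):print(x,len(t),np.percentile(t[:,2],[5,50,95]).round())
E
```

```text
clock: 9.75
position: [607.0, 59.3, 154.8]
ee_rot: [[1.0, -0.021, -0.004], [-0.021, -1.0, -0.0], [-0.004, 0.0, -1.0]]
ft_force: [0.3, -1.0, 1.0]
width: -0.2
gripper_force: 0.0
[-34.90988663  55.88234654 154.7599388 ]
-60 49 [150. 159. 163.]
-45 80 [144. 155. 213.]
-30 90 [136. 148. 215.]
-15 54 [128. 136. 142.]
0 48 [120. 129. 134.]
15 52 [114. 121. 127.]
30 41 [111. 115. 120.]
45 7 [111. 111. 113.]
```

```bash
python3 -m jog '[[255,[-0.6,0,1],0],[255,[-1.1,0,2.1],0],[255,[-1.5,0,3.2],0],[255,[-1.7,0,4.3],0],[255,[-1.8,0,5.1],0]]';python3 -m jog '[[255,[0,0,0.2],0],[255,[0,0,0.4],0],[255,[0,0,0.4],0],[255,[0,0,0.4],0]]'
```

```text
clock: 10.3
position: [589.7, 59.6, 103.8]
ee_rot: [[1.0, -0.021, -0.002], [-0.021, -1.0, -0.0], [-0.002, 0.0, -1.0]]
ft_force: [-0.0, -0.4, 0.5]
width: -0.0
gripper_force: 0.3
clock: 10.7
position: [589.5, 59.6, 102.4]
ee_rot: [[1.0, -0.021, -0.002], [-0.021, -1.0, -0.0], [-0.002, 0.0, -1.0]]
ft_force: [-4.7, -0.1, 9.4]
width: 0.2
gripper_force: 4.9
```

```bash
python3 -m jog '[[255,[0,0,0.2],0],[255,[0,0,0.2],0],[255,[0,0,0.2],0]]'
```

```text
clock: 11.0
position: [589.5, 59.6, 102.3]
ee_rot: [[1.0, -0.021, -0.001], [-0.021, -1.0, -0.0], [-0.001, 0.0, -1.0]]
ft_force: [-7.5, -1.0, 18.7]
width: 0.0
gripper_force: 9.6
```

The lid met its stop at 18.7 N with the tip at 102.3 mm. Lift off, check the lid and the changer, and move over the key.

```bash
python3 -m jog '[[255,[0,0,-3],0],[255,[0,0,-7],0],[255,[-0.7,5,-7],0],[255,[-1.5,10,-7],0],[255,[-1.5,11.3,-7],0]]';python3 -m jog '[[255,[0,0,0],0],[255,[0,0,0],0],[255,[0,0,0],0]]';python3 - <<'E'
from h import *
from station import ctrl
T=b(ctrl.state()['position']);print(T)
p,d=ctrl.camera('side');m=ctrl.camera_model('side');c=dict(p=p,d=d,**m)
B=b(cloud(c))
k=(B[...,2]>94)&(B[...,2]<130)&(B[...,0]>-100)&(B[...,0]<60)&(B[...,1]>25)&(B[...,1]<95);Q=B[k];print(np.polyfit(Q[:,0],Q[:,2],1))
k=(B[...,2]>66)&(B[...,2]<78)&(B[...,1]>36)&(B[...,1]<50)&(B[...,0]<-120)&(B[...,0]>-200);print(np.sort(B[k][:,0]).round())
k=(B[...,2]>97)&(B[...,2]<107)&(B[...,1]>-90)&(B[...,1]<-25)&(B[...,0]<-45)&(B[...,0]>-95);print('key',B[k].min(0),B[k].max(0),np.median(B[k],0))
cv2.imwrite('pics/s4.png',cv2.resize(p[160:260,190:330],None,fx=5,fy=5,interpolation=cv2.INTER_CUBIC)[:,:,::-1])
E
```

```text
clock: 11.5
position: [572.7, -56.9, 169.6]
ee_rot: [[1.0, -0.024, -0.0], [-0.024, -1.0, -0.003], [0.0, 0.003, -1.0]]
ft_force: [-0.5, 0.4, -0.3]
width: -0.0
gripper_force: 0.0
clock: 11.8
position: [573.6, -51.6, 169.0]
ee_rot: [[1.0, -0.02, -0.0], [-0.02, -1.0, 0.001], [-0.0, -0.001, -1.0]]
ft_force: [-0.1, 0.1, -0.6]
width: -0.1
gripper_force: 0.0
[-65.73206221 -55.71102379 168.99395353]
[-1.50105952e-03  1.03070875e+02]
[-179. -179. -178. -178. -178. -178. -177. -176. -176. -176. -175. -175.
 -174.]
key [-78.2691641  -79.24837408  97.802643  ] [-59.43031936 -32.06381556 103.41406548] [-68.20656971 -59.78474508 101.26866487]
```

View pics/s4.png

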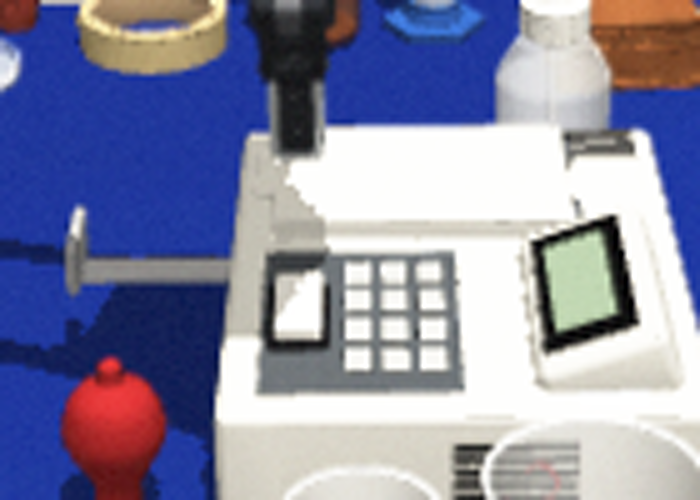

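The picture shows the lid lying flat (fitted slope 0.0015), the lip unmoved at the 32 mm stop and the key at crop (300, 305) free below the fingertip. Press.

```bash
python3 -m jog '[[255,[-0.3,0,3],0],[255,[-0.3,0,6],0],[255,[-0.3,0,6.3],0],[255,[-0.3,0,6.3],0],[255,[-0.3,0,6.3],0]]';python3 -m jog '[[255,[0,0,0.3],0],[255,[0,0,0.6],0],[255,[0,0,0.8],0],[255,[0,0,1],0],[255,[0,0,1],0]]'
```

```text
clock: 12.35
position: [571.8, -52.7, 107.6]
ee_rot: [[1.0, -0.02, 0.002], [-0.02, -1.0, -0.001], [0.003, 0.0, -1.0]]
ft_force: [0.6, -0.7, 0.2]
width: -0.2
gripper_force: 0.0
clock: 12.85
position: [571.3, -53.1, 97.1]
ee_rot: [[1.0, -0.021, 0.002], [-0.021, -1.0, -0.0], [0.002, 0.0, -1.0]]
ft_force: [0.3, -0.0, 4.2]
width: 0.2
gripper_force: 2.0
```

```bash
python3 -m jog '[[255,[0,0,0.2],0],[255,[0,0,0.3],0],[255,[0,0,0.3],0],[255,[0,0,0.3],0]]';python3 -m jog '[[255,[0,0,-2],0],[255,[0,0,-6],0],[255,[0,0,-10],0],[255,[0,0,-14],0],[255,[0,0,-14],0]]';python3 -m jog '[[255,[0,0,-4],0],[255,[0,0,-4],0],[255,[0,0,-4],0],[255,[0,0,-4],0]]';python3 - <<'E'
from h import *
from station import ctrl
c0=load('side0.npz')
p,d=ctrl.camera('side');m=ctrl.camera_model('side');c=dict(p=p,d=d,**m)
B=b(cloud(c))
k=(B[...,2]>94)&(B[...,2]<130)&(B[...,0]>-100)&(B[...,0]<60)&(B[...,1]>25)&(B[...,1]<95);Q=B[k];print(np.polyfit(Q[:,0],Q[:,2],1))
k=(B[...,2]>66)&(B[...,2]<78)&(B[...,1]>36)&(B[...,1]<50)&(B[...,0]<-120)&(B[...,0]>-200);print(np.sort(B[k][:,0]).round())
k=(abs(B[...,0]+69)<7)&(abs(B[...,1]+57)<18);print('key z',np.median(B[k][:,2]))
E
```

```text
clock: 13.25
position: [571.3, -53.1, 96.8]
ee_rot: [[1.0, -0.021, 0.003], [-0.021, -1.0, -0.001], [0.003, 0.001, -1.0]]
ft_force: [-3.5, 1.1, 19.3]
width: 0.1
gripper_force: 9.9
clock: 13.75
position: [573.6, -53.8, 239.2]
ee_rot: [[1.0, -0.021, 0.011], [-0.021, -1.0, -0.003], [0.011, 0.002, -1.0]]
ft_force: [0.7, 0.8, -0.5]
width: 0.1
gripper_force: 0.0
clock: 14.15
position: [569.6, -52.9, 271.6]
ee_rot: [[1.0, -0.021, -0.003], [-0.021, -1.0, 0.0], [-0.003, -0.0, -1.0]]
ft_force: [0.2, 0.1, -0.3]
width: 0.0
gripper_force: 0.0
[-1.74127907e-03  1.02978271e+02]
[-179. -179. -179. -178. -178. -178. -176. -176. -176. -176. -176. -175.
 -174. -174. -174.]
key z 285.54848815384224
```

```bash
python3 -c "
from station import ctrl;print(ctrl.close_job())"
```

```text
the job is handed in; nothing more can be done
None
```

The job is handed in at about 14 s of the 45 s allowed. The third cell clicked into the beam at about 32 mm, the lid was shut flat, and the long key was pressed to its stop and released. I saw the changer and lid hold afterwards, but did not confirm the key's return by camera or re-measure the loose items.

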